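Swing the pill organizer home and latch it

TASK

The clear pill organizer hangs on a steel pin at one corner and has been left swung out: push it near its free end so that it pivots about the pin until it meets the black rubber stop in front of the aluminium rail, and keep pressing it lightly there for a moment (about 8 N, never hard). Then slide the red latch fully across in front of it so it cannot swing out, and let go of everything. Be gentle with organizer and latch, and leave the tin, vase, turtle and remote alone.

Things in the scene. Friction and masses are not known exactly. Their poses are not given: they have to be found in the camera images.
- dock: Fixed hardware on the shelf. Origin: foot of the upright steel pin (10 mm thick; 20 mm head at z 31-35 mm), on the shelf top, z 0. In its frame, mm: aluminium rail x 30 to 45, y -160 to 30, 30 high; latch bed x -73 to -37, y -222 to -160, 5 high, with side cheeks to z 15. x points from the swung-out side to the rail, y along the rail.
- organizer: Clear pill organizer, blue pinned end, 60 x 160 x 28 mm, 0.14-0.28 kg, slides on the shelf at 0.5-2 N, stays where left. Origin: shelf level, centre of its pin hole (0.8 mm play; pin head keeps it down). Own frame, mm: x -45 to 15, y -145 (free end) to 15. Axes equal the dock's when home; starts 0.45-0.95 rad clockwise from above, free end away from the rail. Push its long face at x -45.
- free_corner (a point): Point on the organizer at the free corner of its pushed face: organizer x -45 mm, y -145 mm, 14 mm up.
- stop: Fixed, stiff black rubber block 15 x 16 x 22 mm (z 2-24 mm) between rail and organizer; origin its centre, at dock x 22.5, y -125 mm, 13 mm up. The home organizer's long face at its x +15 mm touches it. The press must exceed 2 N there for 0.3 s; over 20 N is too hard.
- stop_face (a point): Centre of the stop's contact face, dock x 15 mm, y -125 mm, 13 mm up; it looks to dock -x.
- latch: Red latch sliding 30 mm along dock +y. Origin: below the tongue's nose, at shelf level: dock x -55 mm, y -157 mm open (starts up to 5 mm from there), -127 mm fully closed at a hard end. Tongue 14 mm wide (dock x -62 to -48), z 5-19 mm: passes 3 mm clear before the home organizer, else runs into its end. Friction 2.5 N; stays where left; over 20 N is too hard.
- latch_post (a point): Point on the centre line of the latch's upright red post (14 mm thick, z 18-50 mm), 35 mm above the shelf and 43 mm behind the nose (dock x -55 mm, y -200 mm open, -170 mm closed). Push the post towards dock +y.
- tin: Round aluminium tin, 71 mm wide, 35 mm high, origin centre of its underside. Bystander.
- vase: Empty green glass bud vase, 64 mm wide, 120 mm high, origin centre of its underside. Bystander, fragile.
- turtle: Small ceramic turtle, blue shell, about 90 x 60 x 35 mm, origin under its middle. Bystander.
- remote: White fan remote, 140 x 40 x 18 mm, long along its x, origin centre of its underside. Bystander.
Not all that is in view belongs to the job. Of the things like the organizer, leave any that is yellow; of the rest the larger one is meant.

How it is judged (in metres and radians):
On the way, in this order (a step that is already met when the one before it is completed fails the run):
1. the organizer is swung round against the rubber stop and pressed on it with more than 2 N for 0.3 s, the latch still open (contact force between organizer and stop above 2 N and angle between the y axis of organizer and the y axis of dock, either way round below 0.03 rad and y of latch in the frame of dock below -0.147 m), for 0.3 s.
2. the latch is slid across in front of the organizer (y of latch in the frame of dock above -0.132 m and angle between the y axis of organizer and the y axis of dock, either way round below 0.03 rad), for 0.2 s.
At the end, for the whole second after the job is handed in: The organizer lies flat and at rest on its pin, parallel to the rail within 0.03 rad, and the latch is slid in front of it, at least 25 mm of its 30 mm travel; everything is released (all of step 2 and horizontal distance between organizer and dock below 0.004 m and angle between organizer's own z axis and vertical below 0.05 rad and linear speed of organizer below 0.01 m/s); the robot touches nothing.
It fails at once if the organizer is pushed with more than 20 N by the robot (contact force between organizer and the fingers above 20 N or contact force between organizer and the arm above 20 N).
It fails at once if the organizer bears on the rubber stop with more than 20 N (contact force between organizer and stop above 20 N).
It fails at once if the latch is pushed with more than 20 N (contact force between latch and the fingers above 20 N or contact force between latch and the arm above 20 N).
It fails at once if the tin, vase, turtle or remote is shifted more than 15 mm or tipped (distance of any of tin, vase, turtle, remote from where it was at the start of the episode above 0.015 m or angle between any of tin, vase, turtle, remote's own z axis and vertical above 0.3 rad).
It also fails if it takes over 72 s, if anything falls off the work surface, if the arm or the gripper's body presses on something with over 40 N, if the wrist force passes 120 N, or if a joint passes its speed limit or range.

ROBOT

A 6-joint arm with a two-finger parallel gripper is mounted at the origin on the work surface. World frame = base frame: x ahead of the robot, y to its left, z up, the work surface at z = 0. Lengths are in m, angles in degrees, forces in N, time in s.
With the tool pointing down it reaches from about 0.325 to 0.875 m from the base axis. Payload 4.4 kg.
Tool frame: the origin (TCP) lies midway between the tips of the shut fingers; the grasp point (between the pads) lies 19 mm behind it; z points along the fingers, y is the direction in which the jaws open and shut (so a half turn about z gives the same grasp; the last joint's range is limited). The gripper opens to 85 mm and grips with 20 to 120 N. Pads are 22 mm wide; open, the fingers measure 114 mm over their backs; the gripper's body (76 mm by 85 mm) begins 54 mm behind the grasp point. The pads swing forward as they close: fully open they stand 13 mm farther back than shut.
Start: joints at [-81.159, 11.837, 88.321, -0, 79.842, -8.623], TCP at [0.173, -0.549, 0.231] pointing down, gripper open.
Joint ranges: [-156.59, 156.59], [-49.26, 127.26], [12.9, 141.05], [-63.56, 243.56], [4.71, 150.69], [-161.64, 161.64]. Speed limits (degrees/s): [159.86, 159.86, 180, 180, 180, 180].

INTERFACE

Orientations are given as [roll, pitch, yaw] about the fixed x, y, z axes, in that order (R = Rz(yaw) Ry(pitch) Rx(roll)).
In Python, from station import get_state, camera, close_job gives the robot as it stands.
- The arm moves only by the tool play_rows, never from a script. Its argument "targets" is a list of rows, each a list of 3 entries, a list of its own where there are three numbers: the shift along the tool's x, y, z in m, then the turn, a rotation vector about the tool's x, y, z in rad, then the closure, from -1 (fully open) to 1 (shut), so that 0 is half open. In form: [[[dx, dy, dz], [ax, ay, az], claw], ...]. A call has 1 to 12 rows; each row is the pose to reach, as a shift and turn from the pose commanded when the call began, along the tool's axes at that moment; what a row does not reach only later rows make up. A row lasts 1/8 s, in which the tool goes at most 62.5 mm and 10.7 degrees, less where a joint would pass 70% of its speed; a pose out of reach is approached as far as the arm can. A call with a gripper value outside its range is refused whole. The fingers move at their own pace and stop on an object; "force" is the grip in N (left out, the last holds). Time passes only in rows, so rows that repeat a pose let the fingers close. It gives the time, the measured TCP pose, the force and the opening at its end, in the units of the state.
- get_state(): the state, without advancing time (a new reading comes with each control period).
- camera(name): name is "scene" or "side" or "wrist"; returns a dict with "pixels" (480x640x3 uint8, red, green, blue), "z_map" (480x640 float32, m along the optical axis (not along the pixel's ray), 0 where there is no reading), "intrinsics" (3x3 intrinsics, pixels), "cam_to_world" (4x4, takes a point from camera to world coordinates). Camera axes: x right, y up, looking along -z (the intrinsics and any distortion apply to the point x, -y, -z); pixel columns grow to the right and rows downward; lengths in m; the calibration is good to about 2 mm. The wrist camera is an equidistant fisheye: a pixel r from the principal point sees the ray r / f radians off the axis. A picture is of the moment at which its call begins.
- close_job(): hands the job in, once; it reports no verdict.
The state is a dict: "clock": time; "joints": joint angles; "dq": joint speeds; "joint_torque": joint torques, N m; "tool_pos": TCP position; "orientation": TCP orientation; "ft_force": force on the tool from outside, world axes, zero at the start; "moment": the same for the moment, N m; "finger_gap": finger opening in m.
Only numpy, scipy, OpenCV 4.12 (cv2) and the standard library are available. Lean on these libraries where they do the work, as an engineer would, in place of code of your own. Each camera call takes 0.05 s, during which the arm holds its last target.

## Working session

There is one attempt and no reset: what is moved stays moved. The work goes in short steps, Python scripts to look and compute and a tool call to move; the robot and the scene stay as the last step left them, time stands still between calls to the robot, and variables do not carry over. Pictures are saved under pics/ and viewed, and the job is handed in when it is done.

Besides the shell and the picture viewer there is one more tool, called after ">>>" as name(argument=value, ...), one argument or row to a line, values as JSON. play_rows: Moves the arm, as the interface text tells. Its arguments: {"type":"object","properties":{"targets":{"type":"array"},"force":{"type":"number"}},"required":["targets"]}

```bash
mkdir -p pics; cat > h.py <<'E'
import numpy as np,cv2
from station import get_state,camera,close_job
def snap(n,f):
    c=camera(n); np.savez('/tmp/'+f,**c); cv2.imwrite('pics/'+f+'.png',c['pixels'][:,:,::-1]); return c
def load(f): return dict(np.load('/tmp/'+f+'.npz'))
def ray(c,u,v):
    K=c['intrinsics'];T=c['cam_to_world']
    d=np.array([(u-K[0,2])/K[0,0],-(v-K[1,2])/K[1,1],-1.0])
    return T[:3,3],T[:3,:3]@d
def onz(c,u,v,z):
    o,d=ray(c,u,v); return o+d*(z-o[2])/d[2]
def dep(c,u,v):
    o,d=ray(c,u,v); return o+d*c['z_map'][int(v),int(u)]
def proj(c,p):
    T=c['cam_to_world'];q=T[:3,:3].T@(np.asarray(p)-T[:3,3]);K=c['intrinsics']
    return K[0,2]+K[0,0]*q[0]/-q[2],K[1,2]-K[1,1]*q[1]/-q[2]
E
python3 - <<'E'
from h import *
for n in('scene','side','wrist'): c=snap(n,n+'0'); print(n,c['intrinsics'].tolist(),c['cam_to_world'].round(3).tolist())
print(get_state())
E
```

```text
scene [[477.3828397672877, 0.0, 315.2229269727901], [0.0, 477.3828397672877, 240.28378250660222], [0.0, 0.0, 1.0]] [[-0.24, -0.747, 0.62, 1.227], [0.971, -0.178, 0.161, 0.294], [-0.01, 0.64, 0.768, 0.83], [0.0, 0.0, 0.0, 1.0]]
side [[479.0995793093253, 0.0, 321.63594646678877], [0.0, 479.0995793093253, 237.06528402580852], [0.0, 0.0, 1.0]] [[0.983, 0.095, -0.16, 0.46], [-0.185, 0.476, -0.86, -0.519], [-0.005, 0.874, 0.485, 0.43], [0.0, 0.0, 0.0, 1.0]]
wrist [[371.64829954431775, 0.0, 329.6398049253482], [0.0, 371.64829954431775, 236.43250098376802], [0.0, 0.0, 1.0]] [[0.3, 0.921, 0.249, 0.236], [-0.954, 0.29, 0.076, -0.529], [-0.003, -0.26, 0.966, 0.373], [0.0, 0.0, 0.0, 1.0]]
{'clock': 0.15, 'joints': array([-8.11581104e+01,  1.18750823e+01,  8.83876905e+01,  8.78762090e-04,
        7.98391726e+01, -8.62325928e+00]), 'dq': array([ 0.08900703, -0.16410784, -0.20983225,  0.1235368 ,  0.07001941,
        0.01064399]), 'joint_torque': array([ 6.39188984e-04, -3.83509469e+01, -2.92038327e+01, -2.80728518e-04,
        6.61781160e-03,  3.10306213e-06]), 'tool_pos': array([ 0.17247263, -0.54790952,  0.23035817]), 'orientation': array([-1.79899337e+02, -1.61402787e-02,  1.74649789e+01]), 'ft_force': array([-0.43428126,  0.33267033, -1.05769323]), 'moment': array([0.01037946, 0.00240684, 0.00530888]), 'finger_gap': 0.08503337859631753}
```

View pics/scene0.png

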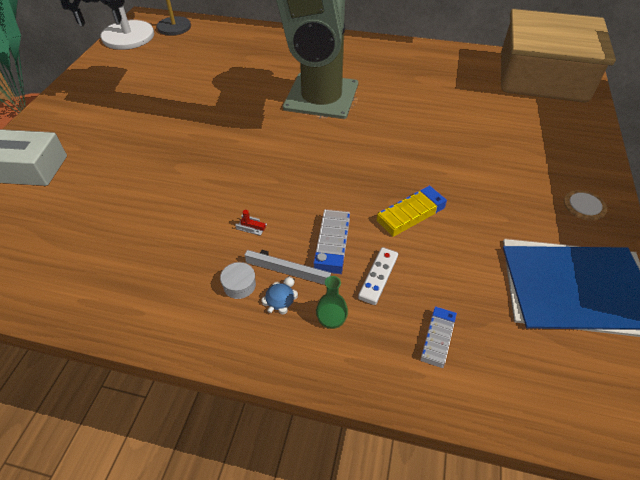

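View pics/side0.png

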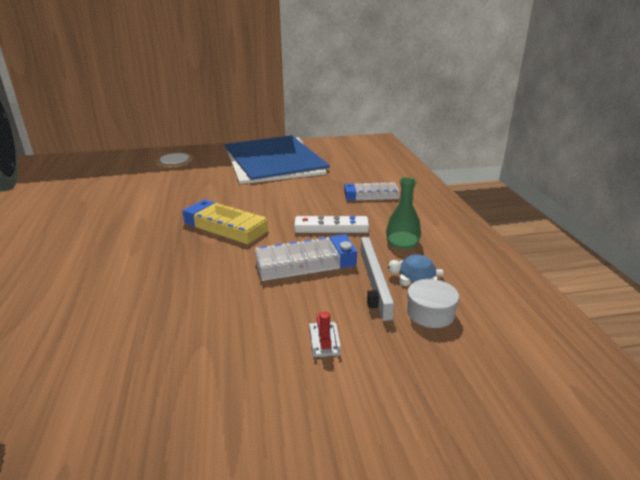

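View pics/wrist0.png

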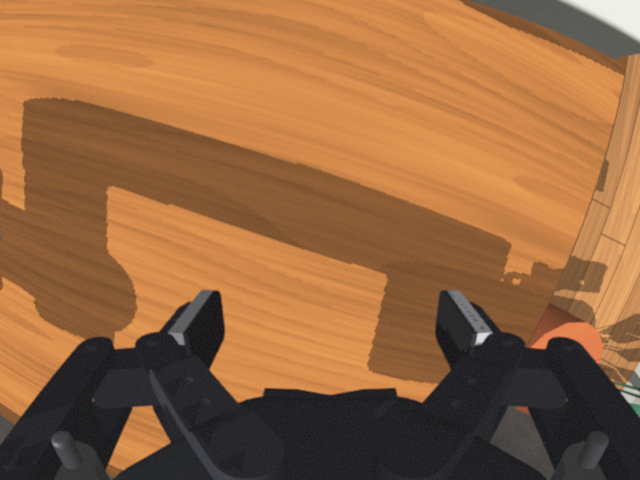

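The candidates in the scene view are a clear one at (333,240), a yellow one at (412,212) and a small clear one at (438,337). The one at (333,240) fits: it is the larger non-yellow one and has the pin head next to the rail. I'll enlarge it to confirm.

```bash
python3 - <<'E'
from h import *
a=cv2.imread('pics/scene0.png')[195:305,215:365]; cv2.imwrite('pics/s0c.png',cv2.resize(a,None,fx=5,fy=5,interpolation=cv2.INTER_CUBIC))
a=cv2.imread('pics/side0.png')[220:370,240:400]; cv2.imwrite('pics/d0c.png',cv2.resize(a,None,fx=4,fy=4,interpolation=cv2.INTER_CUBIC))
E
```

```text
(no output)
```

View pics/s0c.png

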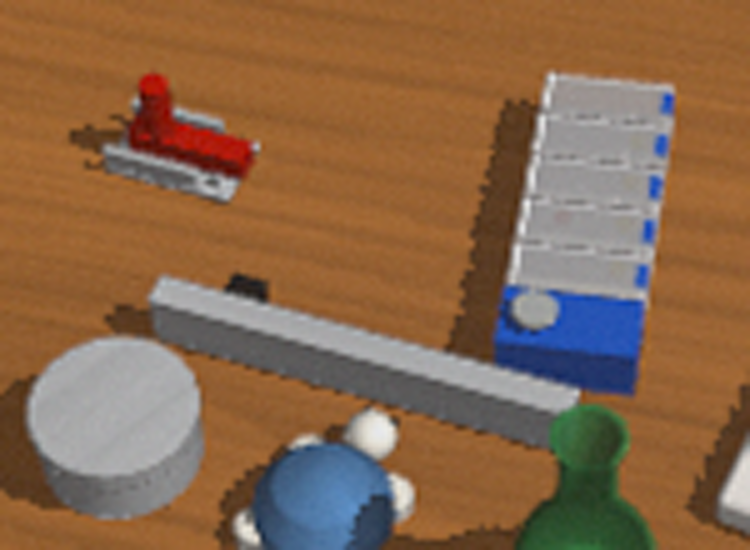

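View pics/d0c.png

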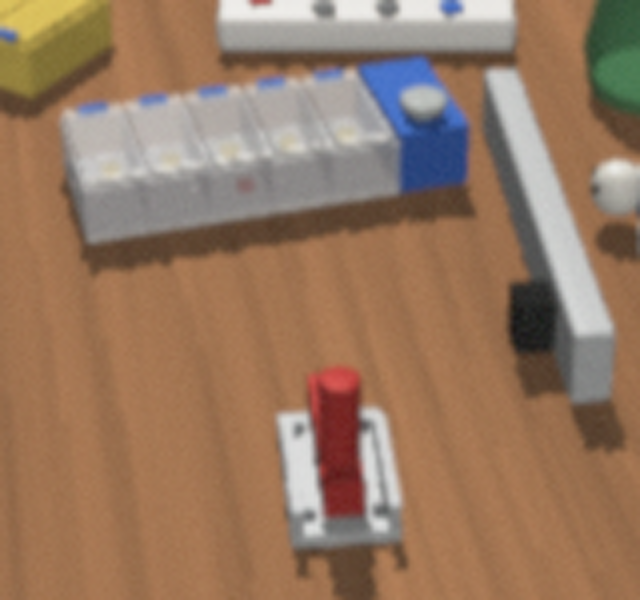

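```bash
python3 - <<'E'
from h import *
s=load('scene0');d=load('side0')
S=lambda x,y,z:onz(s,215+x/5-.4,195+y/5-.4,z)[:2].round(4)
D=lambda x,y,z:onz(d,240+x/4-.4,220+y/4-.4,z)[:2].round(4)
print('pin',S(535,308,.035),D(424,100,.035))
for n,a,b in[('rail -y,-x',(163,276),(572,333)),('rail -y,+x',(150,298),(610,333)),('rail +y,-x',(582,388),(487,70)),('rail+y,+x',(555,412),(513,70))]: print(n,S(*a,.03),D(*b,.03))
for n,a,b in[('org free pinned-side(x15)',(550,75),(90,195)),('org free x-45',(674,88),(64,112)),('blue corner x15',(500,350),(468,127)),('blue x-45',(640,300),(425,60))]: print(n,S(*a,.028),D(*b,.028))
print('post top',S(155,80,.05),D(340,378,.05))
print('nose',S(250,145,.019))
print('stop', S(235,275,.024),D(515,285,.024))
E
```

```text
pin [0.6241 0.1506] [0.6236 0.1475]
rail -y,-x [ 0.6405 -0.01  ] [ 0.6389 -0.0104]
rail -y,+x [ 0.6533 -0.0115] [ 0.6517 -0.0129]
rail +y,-x [0.6565 0.1783] [0.6581 0.1759]
rail+y,+x [0.671  0.1702] [0.669  0.1737]
org free pinned-side(x15) [0.4844 0.1245] [0.483  0.1127]
org free x-45 [0.4793 0.1818] [0.4773 0.1787]
blue corner x15 [0.6439 0.1402] [0.6391 0.1343]
blue x-45 [0.6042 0.1919] [0.6349 0.1933]
post top [ 0.5488 -0.0431] [ 0.551  -0.0444]
nose [ 0.5505 -0.0007]
stop [0.6284 0.018 ] [0.6298 0.0288]
```

```bash
python3 - <<'E'
from h import *
s=load('scene0');d=load('side0')
for n,p,z in[('yellow org near corner',(392,234),.0),('yellow left',(378,218),.02),('yellow right',(437,212),0),('remote far end',(388,250),.018),('remote near left end',(360,297),0),('remote R',(397,258),.018)]: print(n,onz(s,*p,z)[:2].round(3))
# depth check of organizer top free corners / dividers
for p in[(327,212),(348,214),(330,240)]: print(dep(s,*p).round(3))
g=get_state();print(g['tool_pos'],g['orientation'])
pin=np.array([.6242,.1498]);
import math
def dock(x,y,a=-5.3): a=math.radians(a);c,q=math.cos(a),math.sin(a);return pin+[c*x-q*y,q*x+c*y]
# predicted pixels at measured angle for check
for a in(-84.6,-60):
  print(a,[tuple(np.round(proj(s,[*dock(x,y,a),.028]),1)) for x,y in[(15,15),(15,-145),(-45,-145),(-45,15)] for x,y in[(x/1000,y/1000)]])
print('latch post px',proj(s,[*dock(-.055,-.2),.05]),proj(d,[*dock(-.055,-.2),.05]))
E
```

```text
yellow org near corner [0.498 0.286]
yellow left [0.475 0.248]
yellow right [0.405 0.38 ]
remote far end [0.561 0.284]
remote near left end [0.683 0.246]
remote R [0.578 0.306]
[0.489 0.131 0.026]
[0.484 0.18  0.027]
[0.57  0.157 0.027]
[ 0.17247263 -0.54790952  0.23035817] [-1.79899337e+02 -1.61402787e-02  1.74649789e+01]
-84.6 [(np.float64(313.2), np.float64(263.0)), (np.float64(323.6), np.float64(208.4)), (np.float64(349.4), np.float64(211.0)), (np.float64(341.5), np.float64(266.2))]
-60 [(np.float64(316.4), np.float64(265.2)), (np.float64(297.0), np.float64(211.9)), (np.float64(322.0), np.float64(206.5)), (np.float64(343.6), np.float64(258.8))]
latch post px (np.float64(244.77182933604564), np.float64(211.19057928631128)) (np.float64(324.52346319881065), np.float64(314.0649337163097))
```

The crop and the projected corners match the pinned organizer. It stands about 79° (1.38 rad) from home, more than the 0.45-0.95 rad stated, and I'll go by the measurement. Latch open at y≈-157. I'll move over beside its long face with the fingers shut.

>>> play_rows(
  targets=[
    [[0.54, -0.62, 0.0], [0, 0, -1.36], 1],
    [[0.54, -0.62, 0.0], [0, 0, -1.36], 1],
    [[0.54, -0.62, 0.0], [0, 0, -1.36], 1],
    [[0.54, -0.62, 0.0], [0, 0, -1.36], 1],
    [[0.54, -0.62, 0.0], [0, 0, -1.36], 1],
    [[0.54, -0.62, 0.0], [0, 0, -1.36], 1],
    [[0.54, -0.62, 0.0], [0, 0, -1.36], 1],
    [[0.54, -0.62, 0.0], [0, 0, -1.36], 1],
    [[0.54, -0.62, 0.0], [0, 0, -1.36], 1],
    [[0.54, -0.62, 0.0], [0, 0, -1.36], 1],
    [[0.54, -0.62, 0.0], [0, 0, -1.36], 1],
    [[0.54, -0.62, 0.0], [0, 0, -1.36], 1],
  ],
  force=30,
)

```text
clock: 1.65
tool_pos: [0.4731, 0.1409, 0.2312]
orientation: [180.0, 0.0, 95.4]
ft_force: [1.9, 0.0, 0.2]
finger_gap: -0.0001
```

>>> play_rows(
  targets=[
    [[0, 0, 0], [0, 0, 0], 1],
    [[0, 0, 0], [0, 0, 0], 1],
  ],
)

```text
clock: 1.9
tool_pos: [0.4721, 0.1386, 0.2307]
orientation: [-179.9, 0.0, 95.4]
ft_force: [-0.2, 0.1, -0.3]
finger_gap: -0.0001
```

```bash
python3 - <<'E'
from h import *
snap('wrist','wrist1');print(get_state()['tool_pos'],get_state()['ft_force'])
E
```

```text
[0.47208497 0.1379615  0.23085873] [ 0.49706589  0.16782306 -0.59174273]
```

View pics/wrist1.png

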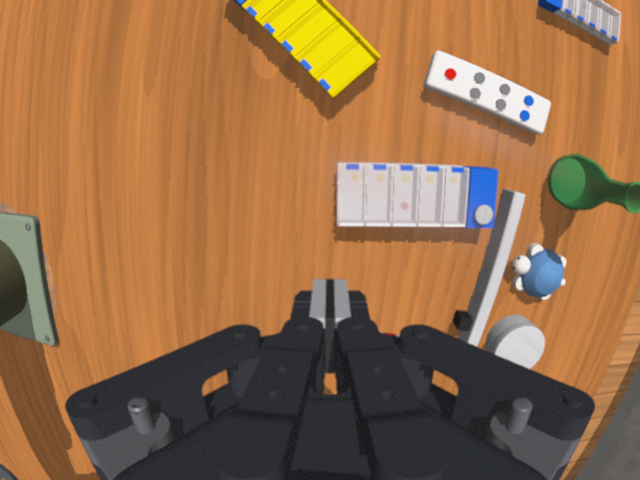

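>>> play_rows(
  targets=[
    [[0.068, 0.04, 0.03], [0, 0, 0], 1],
    [[0.068, 0.04, 0.08], [0, 0, 0], 1],
    [[0.068, 0.04, 0.13], [0, 0, 0], 1],
    [[0.068, 0.04, 0.17], [0, 0, 0], 1],
    [[0.068, 0.04, 0.2], [0, 0, 0], 1],
    [[0.068, 0.04, 0.219], [0, 0, 0], 1],
    [[0.068, 0.04, 0.219], [0, 0, 0], 1],
    [[0.068, 0.04, 0.219], [0, 0, 0], 1],
  ],
)

```text
clock: 2.95
tool_pos: [0.5075, 0.2101, 0.0137]
orientation: [179.8, -0.0, 95.3]
ft_force: [-0.1, 0.3, 0.9]
finger_gap: -0.0001
```

```bash
python3 - <<'E'
from h import *
c=snap('side','side2');cv2.imwrite('pics/side2c.png',cv2.resize(c['pixels'][120:360,150:470,::-1],None,fx=2.4,fy=2.4));print(get_state()['tool_pos'],get_state()['ft_force'])
E
```

```text
[0.50778297 0.21032667 0.01402807] [-0.38896136 -0.07968041  0.35461607]
```

View pics/side2c.png

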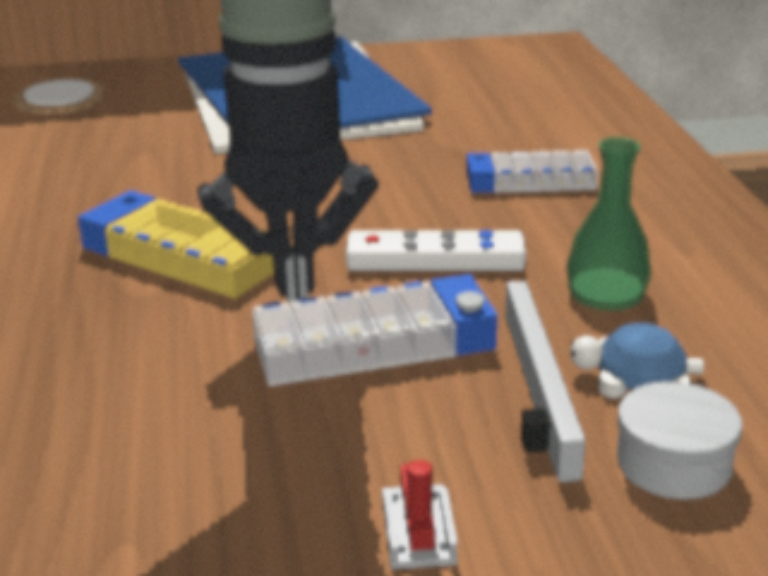

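```bash
cat >> h.py <<'E'
import math
pin=np.array([.6242,.1498])
def R(a): a=math.radians(a);return np.array([[math.cos(a),-math.sin(a)],[math.sin(a),math.cos(a)]])
def arc(tcp,yaw,phis,own=(-.058,-.115)):
    ax=np.array([math.cos(math.radians(yaw)),math.sin(math.radians(yaw))]);ay=np.array([ax[1],-ax[0]])
    for f in phis:
        o=own if np.ndim(own)==1 else own
        w=pin+R(f)@np.array(o)-tcp
        print(f,[round(w@ax,4),round(w@ay,4),0],[0,0,round(-math.radians(f+180-yaw),3)], (w+tcp).round(3))
def status(yawless=0):
    g=get_state();t=g['tool_pos'];r=R(-5.3).T@(t[:2]-pin)
    print('t',g['clock'],'tcp',t.round(4),'yaw',g['orientation'][2].round(2),'dock mm',(r*1e3).round(1),'F dock',(R(-5.3).T@g['ft_force'][:2]).round(2),g['ft_force'][2].round(2))
E
python3 - <<'E'
from h import *
status()
arc(np.array([.5077,.2102]),95.4,[-84.6,-82,-79,-76,-73,-70,-67,-64,-61,-58,-55,-52])
E
```

```text
t 3.0 tcp [0.5078 0.2103 0.014 ] yaw 95.36 dock mm [-121.5   49.5] F dock [-0.38 -0.12] 0.35
-84.6 [np.float64(-0.0131), np.float64(-0.0047), 0] [0, 0, -0.0] [0.504 0.197]
-82 [np.float64(-0.0184), np.float64(-0.0072), 0] [0, 0, -0.045] [0.502 0.191]
-79 [np.float64(-0.0246), np.float64(-0.0098), 0] [0, 0, -0.098] [0.5   0.185]
-76 [np.float64(-0.0309), np.float64(-0.0121), 0] [0, 0, -0.15] [0.499 0.178]
-73 [np.float64(-0.0374), np.float64(-0.014), 0] [0, 0, -0.202] [0.497 0.172]
-70 [np.float64(-0.044), np.float64(-0.0156), 0] [0, 0, -0.255] [0.496 0.165]
-67 [np.float64(-0.0506), np.float64(-0.0169), 0] [0, 0, -0.307] [0.496 0.158]
-64 [np.float64(-0.0573), np.float64(-0.0178), 0] [0, 0, -0.36] [0.495 0.152]
-61 [np.float64(-0.064), np.float64(-0.0183), 0] [0, 0, -0.412] [0.495 0.145]
-58 [np.float64(-0.0707), np.float64(-0.0185), 0] [0, 0, -0.464] [0.496 0.138]
-55 [np.float64(-0.0775), np.float64(-0.0183), 0] [0, 0, -0.517] [0.497 0.131]
-52 [np.float64(-0.0842), np.float64(-0.0178), 0] [0, 0, -0.569] [0.498 0.125]
```

>>> play_rows(
  targets=[
    [[-0.007, -0.003, 0], [0, 0, 0], 1],
    [[-0.013, -0.005, 0], [0, 0, 0], 1],
    [[-0.018, -0.007, 0], [0, 0, -0.045], 1],
    [[-0.0245, -0.01, 0], [0, 0, -0.1], 1],
    [[-0.031, -0.012, 0], [0, 0, -0.15], 1],
    [[-0.0375, -0.014, 0], [0, 0, -0.2], 1],
    [[-0.044, -0.0155, 0], [0, 0, -0.255], 1],
    [[-0.0505, -0.017, 0], [0, 0, -0.307], 1],
    [[-0.0575, -0.018, 0], [0, 0, -0.36], 1],
  ],
)

```text
clock: 4.12
tool_pos: [0.4936, 0.151, 0.0127]
orientation: [180.0, -0.0, 116.1]
ft_force: [-0.7, 0.8, -0.1]
finger_gap: 0.0001
```

```bash
python3 - <<'E'
from h import *
status()
c=snap('side','side3');cv2.imwrite('pics/side3c.png',cv2.resize(c['pixels'][120:360,150:470,::-1],None,fx=2.4,fy=2.4))
E
```

```text
t 4.125 tcp [0.4936 0.151  0.0127] yaw 116.1 dock mm [-130.2  -10.9] F dock [-0.81  0.7 ] -0.09
```

View pics/side3c.png

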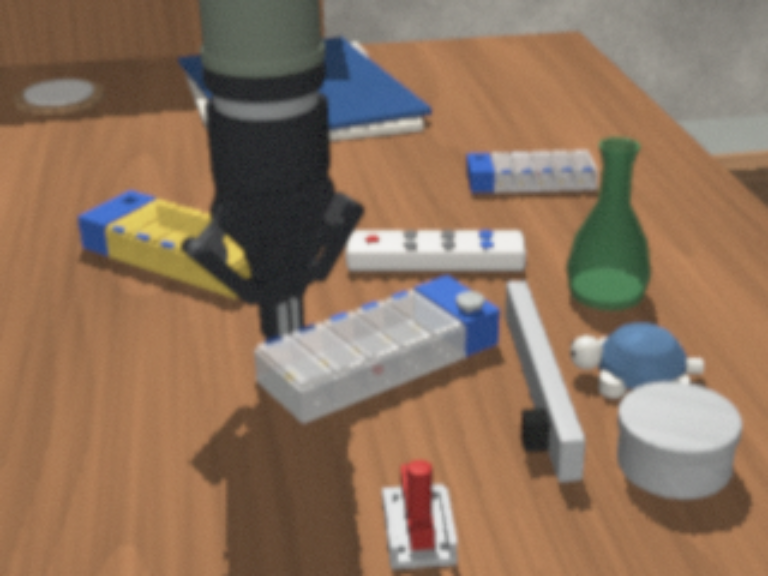

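Swinging with about 1 N. I'll continue along the arc.

```bash
python3 - <<'E'
from h import *
arc(np.array([.4945,.152]),116.0,[-61,-58,-55,-52,-49,-46,-43,-40,-37,-34,-31,-28])
E
```

```text
-61 [np.float64(-0.0069), np.float64(-0.0023), 0] [0, 0, -0.052] [0.495 0.145]
-58 [np.float64(-0.0132), np.float64(-0.0048), 0] [0, 0, -0.105] [0.496 0.138]
-55 [np.float64(-0.0195), np.float64(-0.007), 0] [0, 0, -0.157] [0.497 0.131]
-52 [np.float64(-0.026), np.float64(-0.0089), 0] [0, 0, -0.209] [0.498 0.125]
-49 [np.float64(-0.0326), np.float64(-0.0105), 0] [0, 0, -0.262] [0.499 0.118]
-46 [np.float64(-0.0392), np.float64(-0.0117), 0] [0, 0, -0.314] [0.501 0.112]
-43 [np.float64(-0.0459), np.float64(-0.0125), 0] [0, 0, -0.367] [0.503 0.105]
-40 [np.float64(-0.0526), np.float64(-0.013), 0] [0, 0, -0.419] [0.506 0.099]
-37 [np.float64(-0.0594), np.float64(-0.0132), 0] [0, 0, -0.471] [0.509 0.093]
-34 [np.float64(-0.0661), np.float64(-0.013), 0] [0, 0, -0.524] [0.512 0.087]
-31 [np.float64(-0.0728), np.float64(-0.0124), 0] [0, 0, -0.576] [0.515 0.081]
-28 [np.float64(-0.0795), np.float64(-0.0115), 0] [0, 0, -0.628] [0.519 0.075]
```

>>> play_rows(
  targets=[
    [[-0.007, -0.0023, 0], [0, 0, -0.052], 1],
    [[-0.013, -0.0048, 0], [0, 0, -0.105], 1],
    [[-0.0195, -0.007, 0], [0, 0, -0.157], 1],
    [[-0.026, -0.009, 0], [0, 0, -0.21], 1],
    [[-0.0325, -0.0105, 0], [0, 0, -0.262], 1],
    [[-0.039, -0.0117, 0], [0, 0, -0.314], 1],
    [[-0.046, -0.0125, 0], [0, 0, -0.367], 1],
    [[-0.0525, -0.013, 0], [0, 0, -0.42], 1],
    [[-0.0595, -0.013, 0], [0, 0, -0.47], 1],
    [[-0.066, -0.013, 0], [0, 0, -0.524], 1],
    [[-0.073, -0.0125, 0], [0, 0, -0.576], 1],
    [[-0.0795, -0.0115, 0], [0, 0, -0.628], 1],
  ],
)

```text
clock: 5.68
tool_pos: [0.5179, 0.0747, 0.0125]
orientation: [180.0, -0.0, 152.0]
ft_force: [-0.4, 0.5, 0.8]
finger_gap: -0.0002
```

```bash
python3 - <<'E'
from h import *
status()
c=snap('side','side4');cv2.imwrite('pics/side4c.png',cv2.resize(c['pixels'][120:360,150:470,::-1],None,fx=2.4,fy=2.4))
arc(np.array([.519,.075]),152.0,[-25,-22,-19,-16.5,-14.5,-13,-12])
E
```

```text
t 5.675 tcp [0.5179 0.0747 0.0125] yaw 152.04 dock mm [-98.9 -84.6] F dock [-0.41  0.47] 0.84
-25 [np.float64(-0.0059), np.float64(-0.0024), 0] [0, 0, -0.052] [0.523 0.07 ]
-22 [np.float64(-0.0121), np.float64(-0.005), 0] [0, 0, -0.105] [0.527 0.065]
-19 [np.float64(-0.0185), np.float64(-0.0072), 0] [0, 0, -0.157] [0.532 0.06 ]
-16.5 [np.float64(-0.0239), np.float64(-0.0088), 0] [0, 0, -0.201] [0.536 0.056]
-14.5 [np.float64(-0.0282), np.float64(-0.0099), 0] [0, 0, -0.236] [0.539 0.053]
-13 [np.float64(-0.0315), np.float64(-0.0107), 0] [0, 0, -0.262] [0.542 0.051]
-12 [np.float64(-0.0337), np.float64(-0.0111), 0] [0, 0, -0.279] [0.544 0.049]
```

View pics/side4c.png

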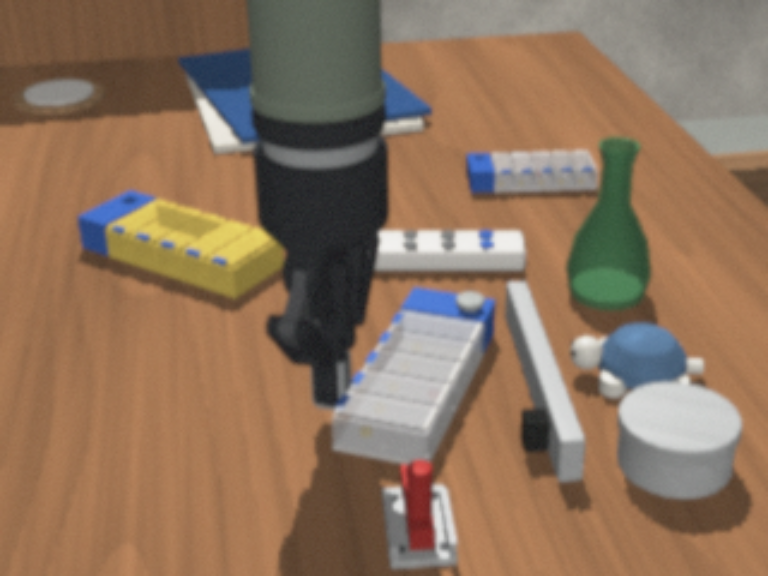

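>>> play_rows(
  targets=[
    [[-0.006, -0.0025, 0], [0, 0, -0.052], 1],
    [[-0.012, -0.005, 0], [0, 0, -0.105], 1],
    [[-0.0185, -0.007, 0], [0, 0, -0.157], 1],
    [[-0.024, -0.009, 0], [0, 0, -0.2], 1],
    [[-0.028, -0.01, 0], [0, 0, -0.236], 1],
    [[-0.0315, -0.0107, 0], [0, 0, -0.262], 1],
    [[-0.0335, -0.011, 0], [0, 0, -0.279], 1],
    [[-0.0335, -0.011, 0], [0, 0, -0.279], 1],
  ],
)

```text
clock: 6.72
tool_pos: [0.5427, 0.0493, 0.0123]
orientation: [-180.0, 0.0, 168.0]
ft_force: [0.1, -0.1, 0.2]
finger_gap: 0.0001
```

```bash
python3 - <<'E'
from h import *
status()
c=snap('scene','scene5');cv2.imwrite('pics/scene5c.png',cv2.resize(c['pixels'][180:300,210:370,::-1],None,fx=4.8,fy=4.8))
g=get_state();arc(g['tool_pos'][:2],g['orientation'][2],[-12,-11,-10,-9,-8,-7,-6])
E
```

```text
t 6.725 tcp [0.5427 0.0493 0.0123] yaw 167.96 dock mm [ -71.9 -107.6] F dock [ 0.16 -0.09] 0.16
-12 [np.float64(-0.0008), np.float64(0.0001), 0] [0, 0, -0.001] [0.544 0.049]
-11 [np.float64(-0.0029), np.float64(-0.0008), 0] [0, 0, -0.018] [0.545 0.048]
-10 [np.float64(-0.0049), np.float64(-0.0018), 0] [0, 0, -0.036] [0.547 0.047]
-9 [np.float64(-0.0069), np.float64(-0.0027), 0] [0, 0, -0.053] [0.549 0.045]
-8 [np.float64(-0.009), np.float64(-0.0036), 0] [0, 0, -0.071] [0.551 0.044]
-7 [np.float64(-0.0111), np.float64(-0.0045), 0] [0, 0, -0.088] [0.553 0.043]
-6 [np.float64(-0.0132), np.float64(-0.0053), 0] [0, 0, -0.105] [0.554 0.041]
```

View pics/scene5c.png

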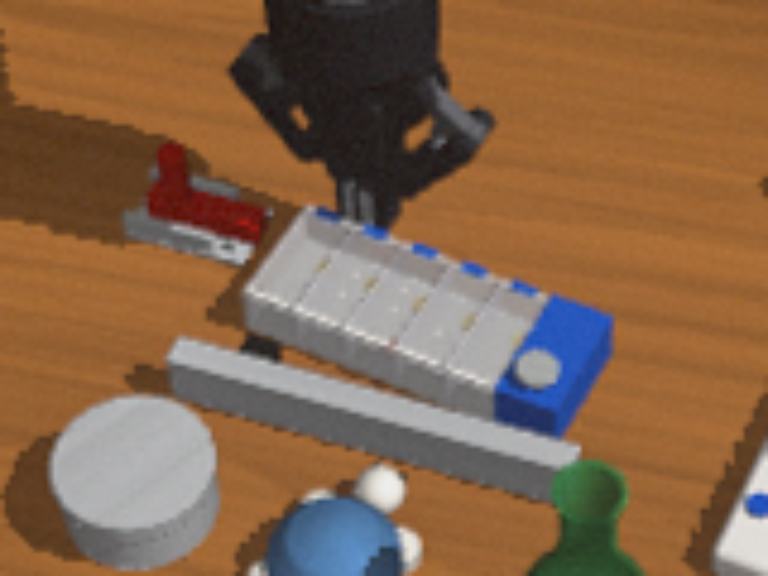

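>>> play_rows(
  targets=[
    [[-0.003, -0.001, 0], [0, 0, -0.018], 1],
    [[-0.005, -0.002, 0], [0, 0, -0.036], 1],
    [[-0.007, -0.0027, 0], [0, 0, -0.053], 1],
    [[-0.009, -0.0036, 0], [0, 0, -0.071], 1],
    [[-0.01, -0.004, 0], [0, 0, -0.1], 1],
    [[-0.01, -0.004, 0], [0, 0, -0.117], 1],
    [[-0.01, -0.004, 0], [0, 0, -0.117], 1],
  ],
)

```text
clock: 7.65
tool_pos: [0.5516, 0.0435, 0.0123]
orientation: [180.0, 0.0, 174.7]
ft_force: [0.3, -1.0, 0.5]
finger_gap: 0.0001
```

```bash
python3 - <<'E'
from h import *
status()
E
```

```text
t 7.65 tcp [0.5516 0.0435 0.0123] yaw 174.69 dock mm [ -62.4 -112.6] F dock [ 0.38 -1.  ] 0.47
```

>>> play_rows(
  targets=[
    [[-0.001, 0, 0], [0, 0, 0], 1],
    [[-0.002, 0, 0], [0, 0, 0], 1],
    [[-0.003, 0, 0], [0, 0, 0], 1],
    [[-0.003, 0, 0], [0, 0, 0], 1],
  ],
)

```text
clock: 8.15
tool_pos: [0.5547, 0.0432, 0.0123]
orientation: [180.0, 0.0, 174.7]
ft_force: [-0.7, -0.1, 0.3]
finger_gap: 0.0
```

```bash
python3 - <<'E'
from h import *
status()
E
```

```text
t 8.15 tcp [0.5547 0.0432 0.0123] yaw 174.68 dock mm [ -59.4 -112.6] F dock [-0.67 -0.11] 0.3
```

>>> play_rows(
  targets=[
    [[-0.0007, 0, 0], [0, 0, 0], 1],
    [[-0.0014, 0, 0], [0, 0, 0], 1],
    [[-0.002, 0, 0], [0, 0, 0], 1],
    [[-0.002, 0, 0], [0, 0, 0], 1],
  ],
)

```text
clock: 8.65
tool_pos: [0.5566, 0.043, 0.0123]
orientation: [180.0, 0.0, 174.7]
ft_force: [-0.0, -0.3, -0.2]
finger_gap: -0.0002
```

```bash
python3 - <<'E'
from h import *
status()
E
```

```text
t 8.65 tcp [0.5566 0.043  0.0123] yaw 174.68 dock mm [ -57.4 -112.6] F dock [ 0.03 -0.33] -0.15
```

>>> play_rows(
  targets=[
    [[-0.0003, 0, 0], [0, 0, 0], 1],
    [[-0.0006, 0, 0], [0, 0, 0], 1],
    [[-0.0006, 0, 0], [0, 0, 0], 1],
  ],
)

```text
clock: 9.02
tool_pos: [0.5571, 0.0428, 0.0123]
orientation: [-180.0, 0.0, 174.7]
ft_force: [-1.3, -0.3, 0.5]
finger_gap: 0.0001
```

>>> play_rows(
  targets=[
    [[-0.0003, 0, 0], [0, 0, 0], 1],
    [[-0.0003, 0, 0], [0, 0, 0], 1],
  ],
)

```text
clock: 9.28
tool_pos: [0.5573, 0.0429, 0.0123]
orientation: [-180.0, -0.0, 174.7]
ft_force: [-1.0, -0.3, 0.0]
finger_gap: -0.0002
```

```bash
python3 - <<'E'
from h import *
status()
c=snap('scene','scene6');cv2.imwrite('pics/scene6c.png',cv2.resize(c['pixels'][180:300,210:370,::-1],None,fx=4.8,fy=4.8))
E
```

```text
t 9.275 tcp [0.5573 0.0429 0.0123] yaw 174.69 dock mm [ -56.8 -112.7] F dock [-1.01 -0.35] 0.02
```

View pics/scene6c.png

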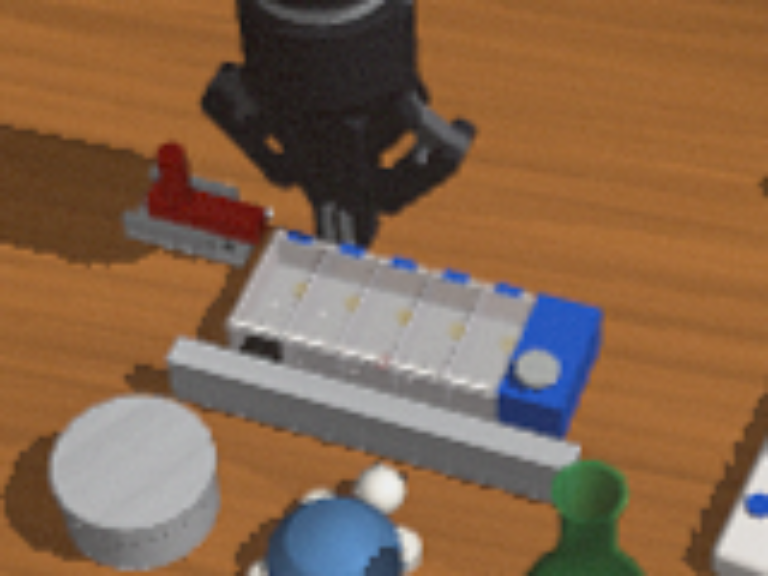

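>>> play_rows(
  targets=[
    [[-0.0003, 0, 0], [0, 0, 0], 1],
    [[-0.0005, 0, 0], [0, 0, 0], 1],
    [[-0.0005, 0, 0], [0, 0, 0], 1],
  ],
)

```text
clock: 9.7
tool_pos: [0.5573, 0.0429, 0.0122]
orientation: [-180.0, -0.1, 174.7]
ft_force: [-4.4, -0.1, 2.0]
finger_gap: 0.0001
```

>>> play_rows(
  targets=[
    [[-0.0003, 0, 0], [0, 0, 0], 1],
    [[-0.0003, 0, 0], [0, 0, 0], 1],
  ],
)

```text
clock: 9.95
tool_pos: [0.5573, 0.0429, 0.0121]
orientation: [-180.0, -0.1, 174.7]
ft_force: [-5.5, -0.2, 3.5]
finger_gap: 0.0003
```

```bash
python3 - <<'E'
from h import *
status()
E
```

```text
t 9.95 tcp [0.5573 0.0429 0.0121] yaw 174.69 dock mm [ -56.7 -112.6] F dock [-5.45 -0.68] 3.46
```

In contact: 5.5 N at about 6 N/mm. I'll press on to about 7.5-8 N and hold.

>>> play_rows(
  targets=[
    [[-0.0002, 0, 0], [0, 0, 0], 1],
    [[-0.0004, 0, 0], [0, 0, 0], 1],
    [[-0.0004, 0, 0], [0, 0, 0], 1],
    [[-0.0004, 0, 0], [0, 0, 0], 1],
  ],
)

```text
clock: 10.45
tool_pos: [0.5573, 0.0429, 0.012]
orientation: [180.0, -0.2, 174.7]
ft_force: [-5.3, -0.8, 4.6]
finger_gap: 0.0003
```

>>> play_rows(
  targets=[
    [[0, 0, 0], [0, 0, 0], 1],
    [[0, 0, 0], [0, 0, 0], 1],
    [[0, 0, 0], [0, 0, 0], 1],
    [[0, 0, 0], [0, 0, 0], 1],
    [[0, 0, 0], [0, 0, 0], 1],
    [[0, 0, 0], [0, 0, 0], 1],
  ],
)

```text
clock: 11.2
tool_pos: [0.5573, 0.0429, 0.012]
orientation: [180.0, -0.2, 174.7]
ft_force: [-5.6, 0.1, 4.5]
finger_gap: 0.0003
```

```bash
python3 - <<'E'
from h import *
status()
for n in('scene','side'):
  c=snap(n,n+'7')
c=load('scene7');cv2.imwrite('pics/scene7c.png',cv2.resize(c['pixels'][180:300,210:370,::-1],None,fx=4.8,fy=4.8))
status()
E
```

```text
t 11.2 tcp [0.5573 0.0429 0.012 ] yaw 174.69 dock mm [ -56.7 -112.6] F dock [-5.61 -0.4 ] 4.46
t 11.3 tcp [0.5574 0.0429 0.0121] yaw 174.69 dock mm [ -56.7 -112.6] F dock [-5.17 -0.2 ] 4.21
```

View pics/scene7c.png

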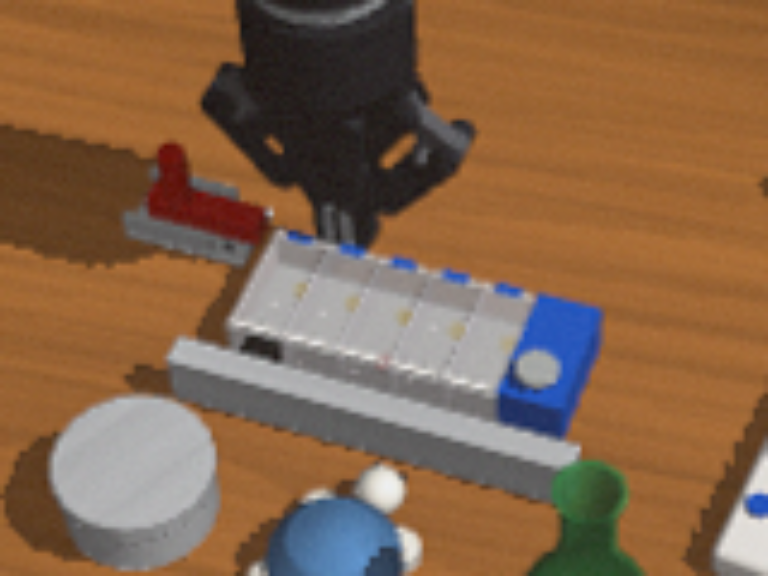

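View pics/side7.png

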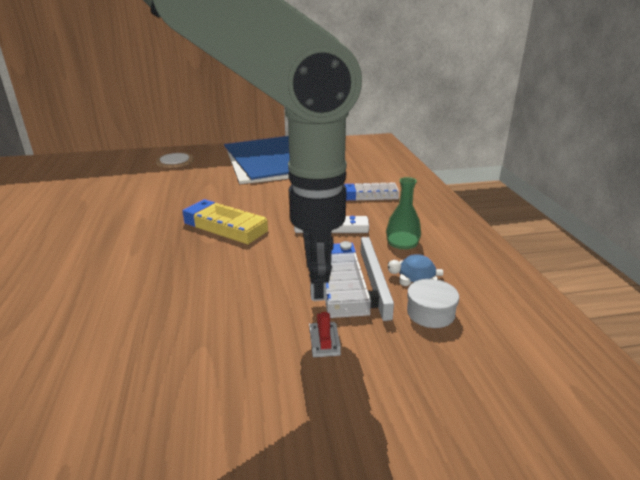

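```bash
python3 - <<'E'
from h import *
c=load('scene7');P=lambda x,y,z:onz(c,210+x/4.8-.4,180+y/4.8-.4,z)[:2]
for a,b in(((278,232),(537,298)),((230,323),(500,388))):
  A,B=P(*a,.028),P(*b,.028);v=B-A;print('org y dir yaw',math.degrees(math.atan2(-v[0],v[1])),A.round(4),B.round(4),(R(-5.3).T@(A-pin)*1e3).round(1),(R(-5.3).T@(B-pin)*1e3).round(1))
A,B=P(184,341,.03),P(580,446,.03);v=B-A;print('rail',math.degrees(math.atan2(-v[0],v[1])))
E
```

```text
org y dir yaw -4.903053933882689 [0.5689 0.013 ] [0.5798 0.1398] [ -42.4 -141.4] [-43.3 -14.1]
org y dir yaw -3.3490221220779963 [0.6262 0.0084] [0.6337 0.1358] [  15.1 -140.6] [ 10.7 -13. ]
rail -4.705941966160897
```

>>> play_rows(
  targets=[
    [[-0.0003, 0, 0], [0, 0, 0], 1],
    [[-0.0003, 0, 0], [0, 0, 0], 1],
    [[-0.0003, 0, 0], [0, 0, 0], 1],
    [[-0.0003, 0, 0], [0, 0, 0], 1],
    [[-0.0003, 0, 0], [0, 0, 0], 1],
  ],
)

```text
clock: 11.92
tool_pos: [0.5573, 0.043, 0.0119]
orientation: [180.0, -0.2, 174.7]
ft_force: [-6.2, 0.3, 4.3]
finger_gap: 0.0001
```

Step 1's pose was held for well over 1 s, and the organizer measures parallel with its face at x≈15 mm. Next I back off, lift, and go round behind the post.

>>> play_rows(
  targets=[
    [[0.002, 0, 0], [0, 0, 0], 1],
    [[0.006, 0, 0], [0, 0, 0], 1],
    [[0.015, 0, 0], [0, 0, 0], 1],
    [[0.015, 0, -0.03], [0, 0, 0], 1],
    [[0.015, 0, -0.08], [0, 0, 0], 1],
    [[0.005, -0.05, -0.12], [0, 0, 0.17], 1],
    [[-0.001, -0.1, -0.12], [0, 0, 0.34], 1],
    [[-0.001, -0.124, -0.12], [0, 0, 0.51], 1],
    [[-0.001, -0.124, -0.12], [0, 0, 0.68], 1],
    [[-0.001, -0.124, -0.12], [0, 0, 0.85], 1],
    [[-0.001, -0.124, -0.12], [0, 0, 1.02], 1],
    [[-0.001, -0.124, -0.12], [0, 0, 1.19], 1],
  ],
)

```text
clock: 13.42
tool_pos: [0.5482, -0.0808, 0.1323]
orientation: [180.0, 0.0, 106.2]
ft_force: [-0.4, -0.6, -0.4]
finger_gap: 0.0002
```

>>> play_rows(
  targets=[
    [[0, 0, 0], [0, 0, 0.17], 1],
    [[0, 0, 0], [0, 0, 0.34], 1],
    [[0, 0, 0], [0, 0, 0.38], 1],
    [[0, 0, 0], [0, 0, 0.38], 1],
  ],
)

```text
clock: 13.92
tool_pos: [0.5483, -0.0807, 0.1323]
orientation: [180.0, 0.0, 84.8]
ft_force: [-0.6, -0.3, -0.3]
finger_gap: -0.0003
```

```bash
python3 - <<'E'
from h import *
status()
for n in('scene','wrist'): c=snap(n,n+'8')
c=load('scene8');cv2.imwrite('pics/scene8c.png',cv2.resize(c['pixels'][150:300,190:370,::-1],None,fx=4.2,fy=4))
E
```

```text
t 13.925 tcp [ 0.5483 -0.0807  0.1323] yaw 84.76 dock mm [ -54.3 -236.6] F dock [-0.53 -0.4 ] -0.26
```

View pics/scene8c.png

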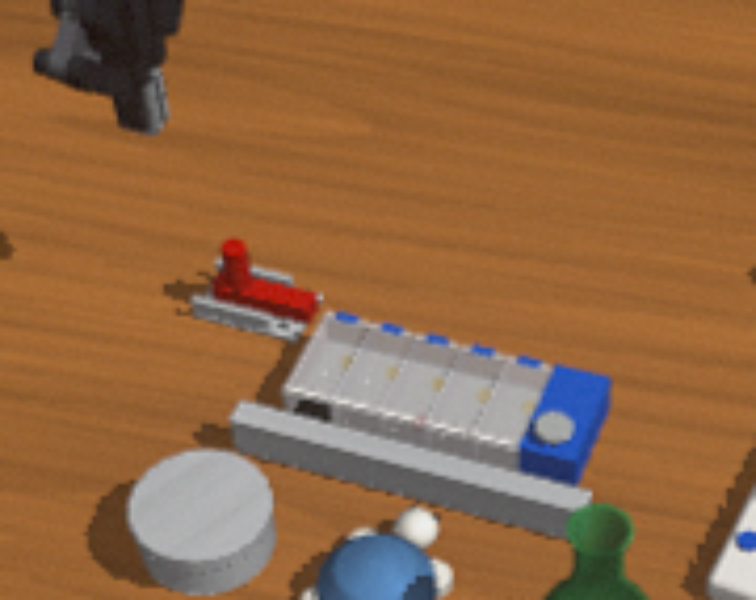

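View pics/wrist8.png

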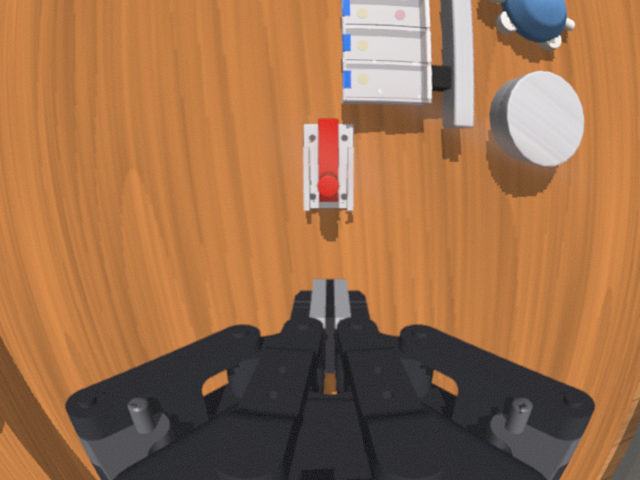

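The organizer touches the stop (313,408) and the post (328,185 in the wrist view) lines up with the fingers. Going down and forward.

>>> play_rows(
  targets=[
    [[0, 0, 0.05], [0, 0, 0], 1],
    [[0, 0, 0.09], [0, 0, 0], 1],
    [[0, 0, 0.103], [0, 0, 0], 1],
    [[0.003, 0, 0.103], [0, 0, 0], 1],
    [[0.007, 0, 0.103], [0, 0, 0], 1],
    [[0.011, 0, 0.103], [0, 0, 0], 1],
    [[0.015, 0, 0.103], [0, 0, 0], 1],
    [[0.015, 0, 0.103], [0, 0, 0], 1],
  ],
)

```text
clock: 15.02
tool_pos: [0.5501, -0.0655, 0.0298]
orientation: [180.0, 0.0, 84.8]
ft_force: [0.3, 0.8, 0.1]
finger_gap: 0.0002
```

```bash
python3 - <<'E'
from h import *
status()
c=snap('side','side9');cv2.imwrite('pics/side9c.png',cv2.resize(c['pixels'][220:400,220:460,::-1],None,fx=3.2,fy=3.2))
E
```

```text
t 15.025 tcp [ 0.5501 -0.0655  0.0298] yaw 84.77 dock mm [ -53.9 -221.3] F dock [0.23 0.82] 0.11
```

View pics/side9c.png

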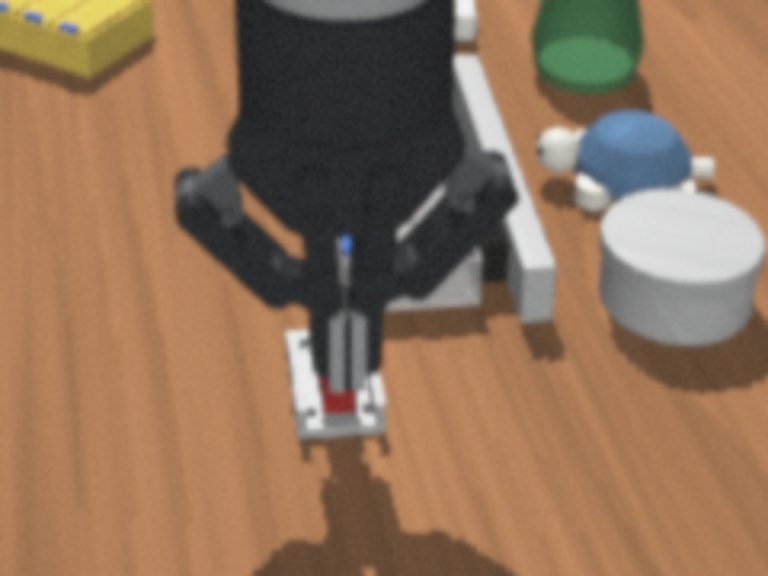

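>>> play_rows(
  targets=[
    [[0.002, 0, 0], [0, 0, 0], 1],
    [[0.004, 0, 0], [0, 0, 0], 1],
    [[0.006, 0, 0], [0, 0, 0], 1],
    [[0.008, 0, 0], [0, 0, 0], 1],
    [[0.01, 0, 0], [0, 0, 0], 1],
    [[0.012, 0, 0], [0, 0, 0], 1],
  ],
)

```text
clock: 15.82
tool_pos: [0.5508, -0.054, 0.0293]
orientation: [-180.0, 0.0, 84.7]
ft_force: [-0.9, -1.9, 0.2]
finger_gap: -0.0003
```

>>> play_rows(
  targets=[
    [[0.002, 0, 0], [0, 0, 0], 1],
    [[0.004, 0, 0], [0, 0, 0], 1],
    [[0.006, 0, 0], [0, 0, 0], 1],
    [[0.008, 0, 0], [0, 0, 0], 1],
    [[0.01, 0, 0], [0, 0, 0], 1],
    [[0.012, 0, 0], [0, 0, 0], 1],
  ],
)

```text
clock: 16.58
tool_pos: [0.5519, -0.0418, 0.0293]
orientation: [-180.0, -0.0, 84.7]
ft_force: [-0.3, -2.3, 0.4]
finger_gap: 0.0
```

```bash
python3 - <<'E'
from h import *
status()
c=snap('scene','scene10');cv2.imwrite('pics/scene10c.png',cv2.resize(c['pixels'][150:300,190:370,::-1],None,fx=4.2,fy=4))
E
```

```text
t 16.575 tcp [ 0.5519 -0.0418  0.0293] yaw 84.73 dock mm [ -54.2 -197.5] F dock [-0.1  -2.34] 0.4
```

View pics/scene10c.png

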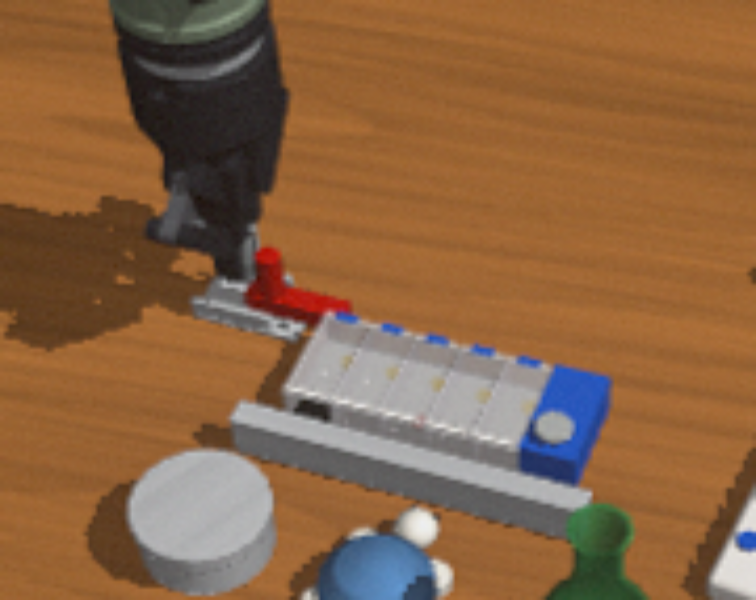

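The latch slides at 2.3 N and the tongue is passing in front of the face.

>>> play_rows(
  targets=[
    [[0.0015, 0, 0], [0, 0, 0], 1],
    [[0.003, 0, 0], [0, 0, 0], 1],
    [[0.0045, 0, 0], [0, 0, 0], 1],
    [[0.006, 0, 0], [0, 0, 0], 1],
  ],
)

```text
clock: 17.12
tool_pos: [0.5525, -0.0359, 0.0293]
orientation: [-180.0, 0.0, 84.7]
ft_force: [-1.2, -3.2, -0.8]
finger_gap: -0.0002
```

>>> play_rows(
  targets=[
    [[0.0005, 0, 0], [0, 0, 0], 1],
    [[0.001, 0, 0], [0, 0, 0], 1],
    [[0.0015, 0, 0], [0, 0, 0], 1],
  ],
)

```text
clock: 17.5
tool_pos: [0.5526, -0.0345, 0.0293]
orientation: [-180.0, -0.0, 84.7]
ft_force: [0.3, -2.2, 0.6]
finger_gap: 0.0
```

>>> play_rows(
  targets=[
    [[0.0004, 0, 0], [0, 0, 0], 1],
    [[0.0007, 0, 0], [0, 0, 0], 1],
  ],
)

```text
clock: 17.75
tool_pos: [0.5527, -0.0338, 0.0293]
orientation: [-180.0, 0.0, 84.7]
ft_force: [-1.4, -2.7, 0.6]
finger_gap: -0.0001
```

```bash
python3 - <<'E'
from h import *
status()
E
```

```text
t 17.75 tcp [ 0.5527 -0.0338  0.0293] yaw 84.73 dock mm [ -54.3 -189.4] F dock [-1.1  -2.86] 0.63
```

>>> play_rows(
  targets=[
    [[0.0003, 0, 0], [0, 0, 0], 1],
    [[0.0006, 0, 0], [0, 0, 0], 1],
    [[0.0006, 0, 0], [0, 0, 0], 1],
  ],
)

```text
clock: 18.12
tool_pos: [0.5527, -0.0332, 0.0293]
orientation: [-180.0, -0.0, 84.7]
ft_force: [-0.9, -2.1, 0.7]
finger_gap: 0.0001
```

>>> play_rows(
  targets=[
    [[0.0003, 0, 0], [0, 0, 0], 1],
    [[0.0006, 0, 0], [0, 0, 0], 1],
    [[0.0006, 0, 0], [0, 0, 0], 1],
  ],
)

```text
clock: 18.5
tool_pos: [0.5528, -0.0326, 0.0293]
orientation: [-180.0, -0.0, 84.7]
ft_force: [-0.8, -2.3, -0.9]
finger_gap: 0.0001
```

```bash
python3 - <<'E'
from h import *
status()
E
```

```text
t 18.5 tcp [ 0.5528 -0.0326  0.0293] yaw 84.73 dock mm [ -54.3 -188.2] F dock [-0.62 -2.36] -0.87
```

>>> play_rows(
  targets=[
    [[0.0003, 0, 0], [0, 0, 0], 1],
    [[0.0006, 0, 0], [0, 0, 0], 1],
    [[0.0006, 0, 0], [0, 0, 0], 1],
  ],
)

```text
clock: 18.88
tool_pos: [0.5529, -0.0322, 0.0293]
orientation: [-180.0, 0.0, 84.7]
ft_force: [-1.2, -3.7, -0.2]
finger_gap: 0.0
```

>>> play_rows(
  targets=[
    [[0.0003, 0, 0], [0, 0, 0], 1],
    [[0.0006, 0, 0], [0, 0, 0], 1],
    [[0.0006, 0, 0], [0, 0, 0], 1],
  ],
)

```text
clock: 19.25
tool_pos: [0.5529, -0.0322, 0.0293]
orientation: [-180.0, 0.1, 84.7]
ft_force: [-2.6, -5.0, 0.2]
finger_gap: -0.0001
```

```bash
python3 - <<'E'
from h import *
status()
E
```

```text
t 19.25 tcp [ 0.5529 -0.0322  0.0293] yaw 84.74 dock mm [ -54.2 -187.8] F dock [-2.16 -5.27] 0.22
```

The hard end is reached: position stopped at TCP dock y≈-188 as predicted, force 5 N. I'll back away, lift and check.

>>> play_rows(
  targets=[
    [[-0.002, 0, 0], [0, 0, 0], 1],
    [[-0.008, 0, 0], [0, 0, 0], 1],
    [[-0.02, 0, 0], [0, 0, 0], 1],
    [[-0.03, 0, -0.02], [0, 0, 0], 1],
    [[-0.04, 0, -0.07], [0, 0, 0], 1],
    [[-0.06, 0, -0.13], [0, 0, 0], 1],
    [[-0.09, 0, -0.15], [0, 0, 0], 1],
    [[-0.09, 0, -0.15], [0, 0, 0], 1],
    [[-0.09, 0, -0.15], [0, 0, 0], 1],
  ],
)

```text
clock: 20.38
tool_pos: [0.5439, -0.1208, 0.1783]
orientation: [-179.9, -0.1, 84.7]
ft_force: [0.7, 0.2, -0.5]
finger_gap: -0.0002
```

```bash
python3 - <<'E'
from h import *
status()
c=snap('scene','scene11');cv2.imwrite('pics/scene11c.png',cv2.resize(c['pixels'][195:305,215:365,::-1],None,fx=5,fy=5,interpolation=cv2.INTER_CUBIC))
h=cv2.cvtColor(c['pixels'],cv2.COLOR_RGB2HSV)
m=((h[...,0]<6)|(h[...,0]>174))&(h[...,1]>200)&(h[...,2]>60);m[:,:220]=0;m[:,330:]=0;m[:195]=0;m[250:]=0
v,u=np.nonzero(m);print('red u',u.min(),u.max(),'top of post',u[v==v.min()].mean(),v.min())
p=onz(c,u[v==v.min()].mean(),v.min()+1.5,.05)[:2];print('post dock mm',R(-5.3).T@(p-pin)*1e3)
snap('wrist','wrist11')
E
```

```text
t 20.375 tcp [ 0.5439 -0.1208  0.1783] yaw 84.69 dock mm [ -55.  -276.8] F dock [0.7  0.27] -0.45
red u 253 276 top of post 257.5 213
post dock mm [ -54.83987444 -168.78075567]
```

View pics/scene11c.png

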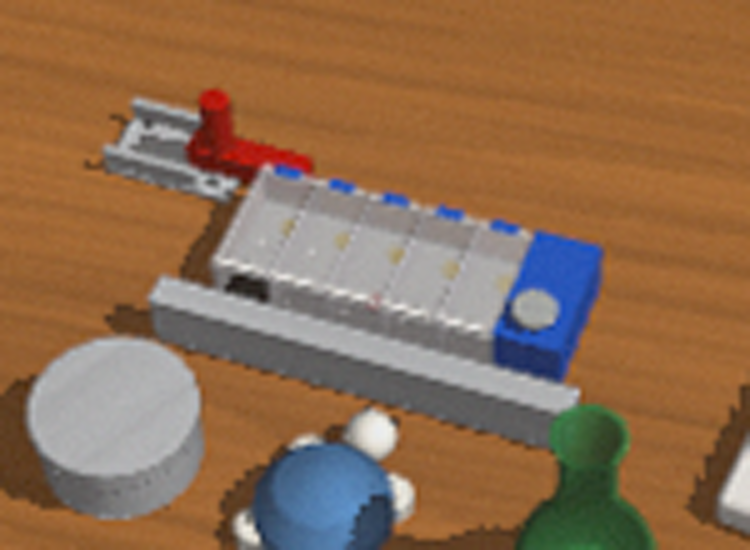

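View pics/wrist11.png

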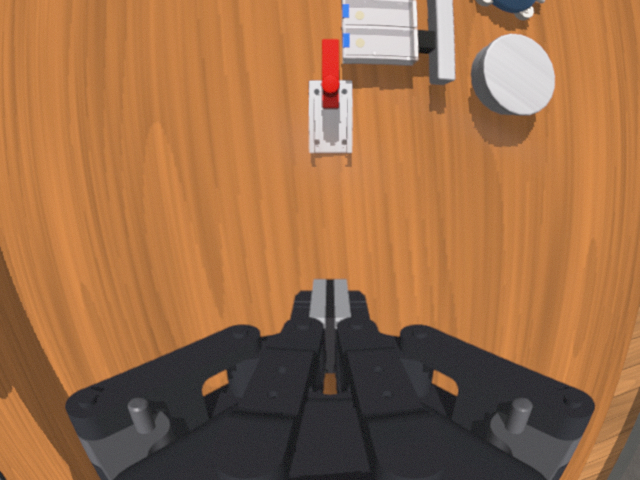

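The post is at dock y≈-169 mm (closed is -170), and the tongue overlaps the organizer's face. The organizer still touches the stop, the bystanders haven't moved, and the arm is clear. I'm handing in.

```bash
python3 -c "
from station import close_job;print(close_job())"
```

```text
the job is handed in; nothing more can be done
None
```

The organizer is home against the rubber stop with the latch fully closed across it, and the job is handed in at about 20 s; no verdict was reported.

- **Swing and press:** I pushed the organizer near its free end along an arc about the pin. Against the stop, the wrist read 5–6 N horizontally (about 7.5 N in all, including a vertical part), held for over 1 s. That is slightly under the 8 N asked.
- **Latch:** I pushed the post at 2–3 N until it met its hard end, where the force rose to about 5 N. Then I backed the arm off and lifted it clear.
- **Last checks:**
  - The latch post is at dock y ≈ -169 mm, against -170 mm nominal when closed.
  - The last pictures show the organizer still touching the stop with the tongue in front of it. I saw no movement of the tin, turtle or vase there; the remote is barely in that view and was not measured.
- **Parallelism:** I measured this only during the press, not after closing the latch. One organizer edge was within about 0.2° of the rail. The other read about 1.4° (0.024 rad) off, close to the 0.03 rad limit; I put that down to rough corner picking.
- **Disagreement with the brief:** the organizer started about 1.38 rad from home, not the 0.45–0.95 rad stated. I went by the measurement.

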